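Free a book clasp with the forked spring-bar tool

TASK

The brass clasp on the big red book is due for repair. With the blue-handled forked tool, push the orange collar of its sprung pin sideways until the clasp pops up, and let the pin spring back; do not touch the pin with the fingers. Then stand the tool back in its wooden stand and set the clasp down, right way up and not dropped, in the empty half of the grey tray, leaving the steel spare clasp beside it where it is.

Things in the scene. Friction and masses are not known exactly. Their poses are not given: they have to be found in the camera images.
- book: Large red book lying flat, fixed, 200 (x) x 300 (y) x 45 mm high; origin at the centre of its underside. On the cover, in a line along its y: an aluminium pocket (outside 47 x 57 mm, walls 26 mm above the cover) holding the clasp, then to +y a steel pin (8 mm thick, axis 16 mm above the cover) with an orange collar (22 mm across, 6 mm thick), then a dark barrel (20 mm thick).
- fork_gap (a point): Fixed point on the pin's axis, 16 mm above the cover, axes as the book's, mid-way along the bare pin: the pocket wall ends 8.5 mm to -y, the resting collar begins 9 mm to +y, the barrel spans 31 to 65 mm to +y, the pocket's centre is 37 mm to -y. Lower the prongs here, one either side of the pin, tips 3 to 8 mm above the cover; then push the collar to +y.
- pin (a joint): Slide of the sprung pin along the book's +y, in m: 0 at rest (tip 8 mm inside the clasp), 0.014 fully back. From about 0.008 on, the clasp is free and pops up by itself within half a second. Spring 2.5 N at rest, 6 N fully back; friction adds up to 3 N. It springs back when let go.
- clasp_seat (a point): Fixed point in the pocket, axes as the book's, 6 mm above the cover. The clasp's underside is 0 to 1 mm above it while pinned, and about 16 mm above it once popped up on a sprung lifter; the clasp then still stands loosely upright in the pocket, its block's top 14 mm above the walls, and the pin slips back underneath.
- clasp_tab (a point): Brass clasp, about 0.12 kg: a block 34 (x) x 44 (y) x 18 mm high with a raised grip tab on top, 14 mm wide (x), 34 mm long (y), 14 mm high. This point is the tab's centre, 25 mm above the clasp's underside, 7 mm above the block's top; z points up. Pinch the tab across x.
- fork_grip (a point): Forked tool, about 0.09 kg, 115 mm tall, upright in its stand. This point: on its axis in the blue handle (18 x 18 mm, 42 to 115 mm above the prong tips), 80 mm above the tips; z up the handle. Below it a brass ferrule 20 (x) x 26 (y) mm, from 28 to 42 mm, then two steel prongs 6 x 6 mm, 28 mm long, side by side along y, 14 mm apart. Held 80 mm up, fingers clear the popped-up clasp.
- fork_foot (a point): Point between the prong tips of the forked tool, 80 mm below fork_grip; axes as there.
- stand_floor (a point): Centre of the floor of the fixed wooden stand's socket, 8 mm above the table. The socket is 26 (x) x 32 (y) mm inside and 36 mm deep; above that a flared mouth rises about 8 mm. The tool stands in it with its x along the socket's x (either way round), prong tips on this floor.
- tray_empty (a point): Centre of the floor of the empty half of the fixed grey tray (120 (x) x 190 (y) x 22 mm high, floor and walls 4 mm, a wall across the middle); axes as the tray's. Each half is 112 x 89 mm inside.
- spare_tab (a point): Centre of the grip tab of a steel spare clasp, of the same shape as the brass one, lying in the other half of the tray (to -y). Leave it alone.
Not all that is in view belongs to the job. What is shaped like the part that bears clasp_tab but green is not meant.

How it is judged:
By the outcome, as a careful person would: the job done as asked, in the order asked, and still so for the second after the job is handed in, with the robot touching nothing.
It also fails if it takes over 72 s, if anything falls off the work surface, if the arm or the gripper's body presses on something with over 40 N, if the wrist force passes 120 N, or if a joint passes its speed limit or range.

ROBOT

A 6-joint arm with a two-finger parallel gripper is mounted at the origin on the work surface. World frame = base frame: x ahead of the robot, y to its left, z up, the work surface at z = 0. Lengths are in m, angles in rad, forces in N, time in s.
With the tool pointing down it reaches from about 0.3 to 0.825 m from the base axis. Payload 5.4 kg.
Tool frame: the origin (TCP) lies at the very end of the fingers, on their centre line; the grasp point (between the pads) lies r.grip_point_offset behind it (r.grip_point_offset is the distance from the TCP to the grasp point, in m); z points along the fingers, y is the line along which they close (so a half turn about z gives the same grasp; the last joint's range is limited). The gripper opens to 92 mm and grips with 3 to 60 N. Pads are 20 mm wide; open, the fingers measure 128 mm over their backs; the gripper's body (75 mm by 189 mm) begins 69 mm behind the grasp point.
Start: joints at [0.924, 0.158, 1.597, -0, 1.386, -0.21], TCP at [0.243, 0.521, 0.194] pointing down, gripper open.
Joint ranges: [-2.91, 2.91], [-0.94, 2.29], [0.18, 2.7], [-1.29, 4.43], [0.17, 2.64], [-3, 3]. Speed limits (rad/s): [2.57, 2.57, 3.14, 3.14, 3.14, 3.14].

INTERFACE

Orientations are given as a rotation vector (axis times angle).
In Python, from station import sensors, imaging, job, r gives the robot as it stands. The module is installed in compiled form; this text tells all that it offers.
- The arm moves only by the tool drive_tool, never from a script. Its argument "rows" is text: rows parted by semicolons, each of 7 numbers parted by spaces: the shift along the tool's x, y, z scaled (see below), then the turn, a rotation vector about the tool's x, y, z scaled (see below), then the opening, from 0 (shut) to 1 (fully open). In form: x y z wx wy wz grip; .... A call has 1 to 10 rows; each row is the pose to reach, as a shift and turn from the pose commanded when the call began, along the tool's axes at that moment; what a row does not reach only later rows make up. The controller multiplies each number of a shift by 0.5 m and each number of a turn by 90 degrees. A row lasts 1/10 s, in which the tool goes at most 50 mm and 8.59 degrees, less where a joint would pass 70% of its speed; a pose out of reach is approached as far as the arm can. A call with a number of a shift or a turn outside -1 to 1 is refused whole. A call with a gripper value outside its range is refused whole. The fingers move at their own pace and stop on an object; "force" is the grip in N (left out, the last holds). Time passes only in rows, so rows that repeat a pose let the fingers close. It gives the time, the measured TCP pose, the force, the opening and the grip force at its end, in the units of the state.
- sensors.read_state(): the state, without advancing time (a new reading comes with each control period).
- imaging.read_camera(name): name is "scene" or "top" or "wrist"; returns a dict with "image" (420x560x3 uint8, red, green, blue), "fovy" (degrees; the focal length in pixels is half the picture's height over the tangent of half this angle, whatever the lens; pixels are square), "cx", "cy" (the principal point, pixels), "world_to_cam" (4x4, takes a point from world to camera coordinates). Camera axes: x right, y down, z forward; pixel columns grow to the right and rows downward; lengths in m; the calibration is good to about 2 mm. The wrist camera is an equidistant fisheye: a pixel r from the principal point sees the ray r / f radians off the axis. A picture is of the moment at which its call begins. There is no depth.
- job.close_job(): hands the job in; it is judged then, once.
The state is a dict: "time": time; "joint_positions": joint angles; "joint_velocities": joint speeds; "joint_torque": joint torques, N m; "tool_pos": TCP position; "eef_rot": TCP orientation; "force": force on the tool from outside, world axes, zero at the start; "torque": the same for the moment, N m; "grip_width": opening from 0.0 (shut) to 1.0 (fully open); "grasp_force": force on a finger pad.
Only numpy, scipy, OpenCV 4.12 (cv2) and the standard library are available. Lean on these libraries where they do the work, as an engineer would, in place of code of your own. Each camera call takes 0.05 s, during which the arm holds its last target. There are 200 camera calls.

## Working session

There is one attempt and no reset: what is moved stays moved. The work goes in short steps, Python scripts to look and compute and a tool call to move; the robot and the scene stay as the last step left them, time stands still between calls to the robot, and variables do not carry over. Pictures are saved under pics/ and viewed, at most 10 in all, crops included, and the job is handed in when it is done.

Besides the shell and the picture viewer there is one more tool, called as name(argument=value, ...) on one line, values as JSON. drive_tool: Moves the arm, as the interface text tells. Shifts and turns lie within -1 to 1; 1 stands for 0.5 m of shift or 90 degrees of turn. Its arguments: {"type":"object","properties":{"rows":{"type":"string"},"force":{"type":"number"}},"required":["rows"]}

```bash
mkdir -p pics; cat > h.py <<'E'
import numpy as np, cv2
from station import sensors, imaging, job, r
from scipy.spatial.transform import Rotation as R
def snap(name,fn,crop=None,scale=1):
    c=imaging.read_camera(name); im=c["image"][:,:,::-1]
    np.savez('pics/'+fn+'.npz',**c)
    if crop: x0,y0,x1,y1=crop; im=im[y0:y1,x0:x1]
    im=cv2.resize(np.ascontiguousarray(im),None,fx=scale,fy=scale,interpolation=cv2.INTER_CUBIC)
    cv2.imwrite('pics/'+fn+'.png',im); return c
def f(c): return 210/np.tan(np.radians(float(c["fovy"]))/2)
def ray(c,u,v,fish=False):
    F=f(c); x=(u-c["cx"])/F; y=(v-c["cy"])/F
    if fish:
        t=np.hypot(x,y); s=np.sin(t)/t if t>1e-9 else 1; d=np.array([x*s,y*s,np.cos(t)])
    else: d=np.array([x,y,1.])
    T=np.array(c["world_to_cam"]); Rm=T[:3,:3]; o=-Rm.T@T[:3,3]
    return o,Rm.T@(d/np.linalg.norm(d))
def onz(c,u,v,z,fish=False):
    o,d=ray(c,u,v,fish); return o+d*(z-o[2])/d[2]
def proj(c,p,fish=False):
    T=np.array(c["world_to_cam"]); q=T[:3,:3]@np.array(p)+T[:3,3]; F=f(c)
    if fish:
        n=np.hypot(q[0],q[1]); t=np.arctan2(n,q[2]); k=F*t/max(n,1e-9)
        return np.array([c["cx"]+k*q[0],c["cy"]+k*q[1]])
    return np.array([c["cx"]+F*q[0]/q[2],c["cy"]+F*q[1]/q[2]])
def load(fn): return dict(np.load('pics/'+fn+'.npz'))
def to_tool(dp,drot_world=None):
    s=sensors.read_state(); M=R.from_rotvec(s["eef_rot"])
    return M.inv().apply(dp)/0.5
E
python3 - <<'E'
from h import *
for n in("scene","top","wrist"):
    c=snap(n,n+'1'); T=np.array(c["world_to_cam"]); print(n,c["fovy"],c["cx"],c["cy"],(-T[:3,:3].T@T[:3,3]).round(3),T[2,:3].round(2))
s=sensors.read_state(); print(s, r.grip_point_offset); print(R.from_rotvec(s["eef_rot"]).as_matrix().round(3))
im=[cv2.imread(f'pics/{n}1.png') for n in("scene","top")]
cv2.imwrite('pics/t1.png',cv2.resize(im[1],(784,588),interpolation=cv2.INTER_CUBIC))
E
```

```text
scene 45.20679893657861 283.1131911270127 213.5087721421815 [1.47  0.523 0.862] [-0.72 -0.41 -0.56]
top 57.29983798541513 279.29965817748814 209.45538217378817 [ 0.377 -0.021  0.934] [ 0.1  -0.   -0.99]
wrist 65.70646984690485 282.289260400434 213.48838096600576 [0.175 0.553 0.384] [ 0.24 -0.12 -0.96]
{'time': 0.15, 'joint_positions': array([ 9.23903845e-01,  1.58891686e-01,  1.59791353e+00, -2.81795952e-05,
        1.38621628e+00, -2.10111113e-01]), 'joint_velocities': array([-1.45068717e-03,  7.64491588e-05, -2.44992034e-03,  2.91276430e-05,
        9.04457330e-05, -7.34245248e-04]), 'joint_torque': array([-6.31593321e-04, -3.85916090e+01, -3.22435212e+01,  7.00930576e-02,
        3.51139123e-02, -1.00947336e-04]), 'tool_pos': array([0.24295998, 0.52058729, 0.19296695]), 'eef_rot': array([-6.80522461e-01, -3.06641772e+00,  2.05920442e-03]), 'force': array([-0.84516256, -0.01772325,  0.23759349]), 'torque': array([-0.00494071, -0.03154863,  0.00273736]), 'grasp_force': 0.0, 'grip_width': 0.999975723418175} 0.0187
[[-0.906  0.423 -0.001]
 [ 0.423  0.906 -0.001]
 [ 0.    -0.001 -1.   ]]
```

View pics/t1.png

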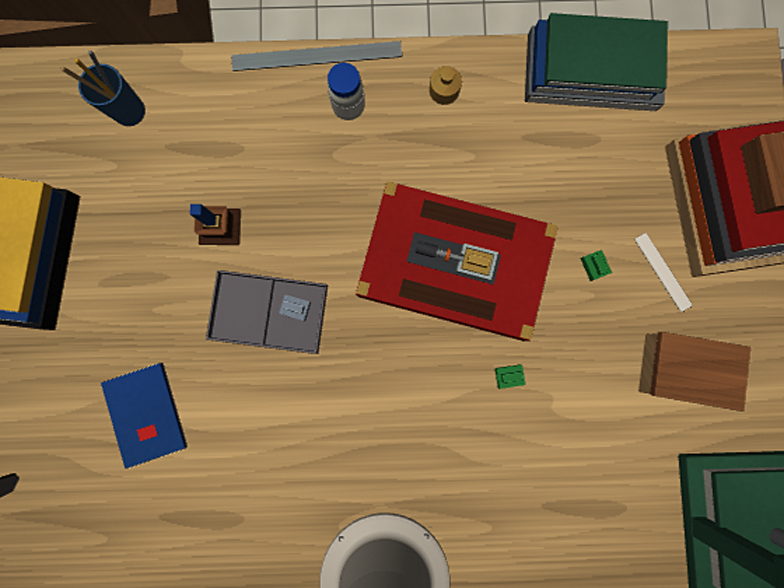

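View pics/scene1.png

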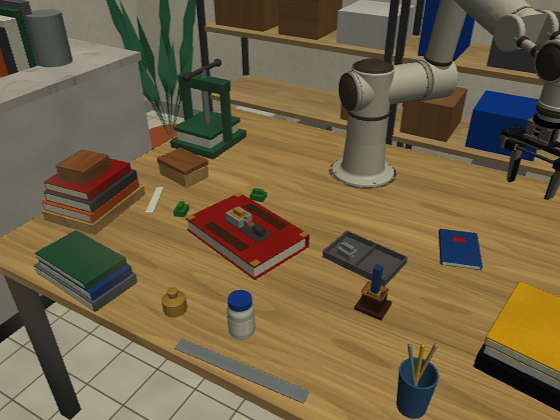

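The top view shows the book at (455,262), the stand with the blue tool at (205,215), the tray at (267,312, its empty half to the left) and green decoys at (597,265) and (510,377). The scene view agrees. I'll zoom in on the top view.

```bash
python3 - <<'E'
from h import *
im=cv2.imread('pics/top1.png')[125:255,125:405]
cv2.imwrite('pics/t2.png',cv2.resize(im,None,fx=2.85,fy=2.85,interpolation=cv2.INTER_CUBIC))
c=load('top1')
P=lambda u,v,z:onz(c,u/1.4,v/1.4,z).round(4)
for n,u,v,z in[("fork top",196,211,.123),("stand",212,222,.05),("clasp",479,262,.045+.035),("collar",447,255,.061)]:print(n,P(u,v,z))
E
```

```text
fork top [0.5974 0.2736 0.123 ]
stand [0.5976 0.2731 0.05  ]
clasp [ 0.5128 -0.1657  0.08  ]
collar [ 0.5289 -0.1169  0.061 ]
```

View pics/t2.png

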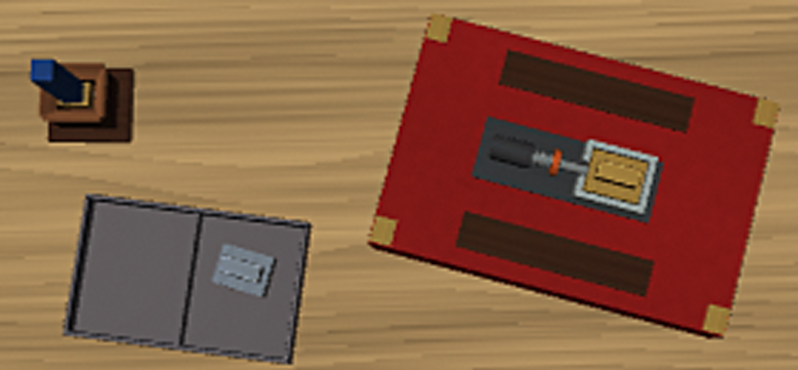

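The crop shows the book's cover corners at (430,14), (778,102), (722,336) and (371,243). The tray rim corners are at (87,196), (310,223), (292,362) and (65,335), and the tool's top is at (43,71).

```bash
python3 - <<'E'
from h import *
c=load('top1')
P=lambda u,v,z:onz(c,u/2.85+125,v/2.85+125,z)
def rect(pts,z,n,L):
    Q=np.array([P(*p,z) for p in pts]); m=Q.mean(0); y=(Q[0]-Q[1])+(Q[3]-Q[2]); a=np.arctan2(y[1],y[0])-np.pi/2
    print(n,m.round(4),'yaw',np.degrees(a).round(2),'len',np.linalg.norm(y)/2,np.linalg.norm(Q[0]-Q[3])); return m,a
b,ba=rect([(430,14),(778,102),(722,336),(371,243)],.045,'book',.3)
t,ta=rect([(87,196),(310,223),(292,362),(65,335)],.022,'tray',.19)
yb=np.array([-np.sin(ba),np.cos(ba),0]); yt=np.array([-np.sin(ta),np.cos(ta),0])
cl=P(617,175,.08); co=P(557,161,.061); print('clasp',cl,'collar',co, 'in book', (cl-b)@yb,(co-b)@yb, 'dist',(co-cl)@yb)
print('tray_empty',t+yt*.0465)
print('handle top',P(43,71,.123), 'shaft at ferrule', P(78,92,.05))
for p in [(40,93),(105,66),(105,112),(42,122)]: print(P(*p,.052))
s=sensors.read_state(); print(np.degrees(np.arctan2(.423,.906)))
E
```

```text
book [ 0.5234 -0.1356  0.045 ] yaw -16.31 len 0.29571795869284934 0.19782033654315476
tray [0.4464 0.1871 0.022 ] yaw -8.42 len 0.18951689862890364 0.11730468117134192
clasp [ 0.51452816 -0.16428519  0.08      ] collar [ 0.53033903 -0.11957094  0.061     ] in book -0.02997904542764206 0.01737581140725756 dist 0.04735485683489962
tray_empty [0.4532383  0.23310754 0.022     ]
handle top [0.59913786 0.27344334 0.123     ] shaft at ferrule [0.60062905 0.27096709 0.05      ]
[0.60014794 0.30148721 0.052     ]
[0.62134686 0.24823499 0.052     ]
[0.58279001 0.24807884 0.052     ]
[0.57587737 0.29960363 0.052     ]
25.027278792380535
```

drive_tool(rows="-0.856 -0.147 0 0 0 0.64 0.6;-0.856 -0.147 0 0 0 0.64 0.6;-0.856 -0.147 0 0 0 0.64 0.6;-0.856 -0.147 0 0 0 0.64 0.6;-0.856 -0.147 0 0 0 0.64 0.6;-0.856 -0.147 0 0 0 0.64 0.6;-0.856 -0.147 0 0 0 0.64 0.6;-0.856 -0.147 0 0 0 0.64 0.6;-0.856 -0.147 0 0 0 0.64 0.6;-0.856 -0.147 0 0 0 0.64 0.6")

```text
time: 1.15
tool_pos: [0.6029, 0.2697, 0.1927]
eef_rot: [2.079, 2.354, -0.001]
force: [-0.4, -0.2, -0.1]
grip_width: 0.597
grasp_force: 0.0
```

```bash
python3 - <<'E'
from h import *
c=snap('wrist','w2',None,1.4)
s=sensors.read_state(); print(s['time'],s['tool_pos'],s['joint_positions'].round(2)); print(R.from_rotvec(s["eef_rot"]).as_matrix().round(3))
print(proj(c,[.6,.272,.123],True)*1.4)
E
```

```text
1.2 [0.60093376 0.27171967 0.19277526] [0.24 0.38 1.34 0.   1.43 0.12]
[[-0.125  0.992 -0.001]
 [ 0.992  0.125 -0.   ]
 [-0.    -0.001 -1.   ]]
[390.23532162 299.51165335]
```

View pics/w2.png

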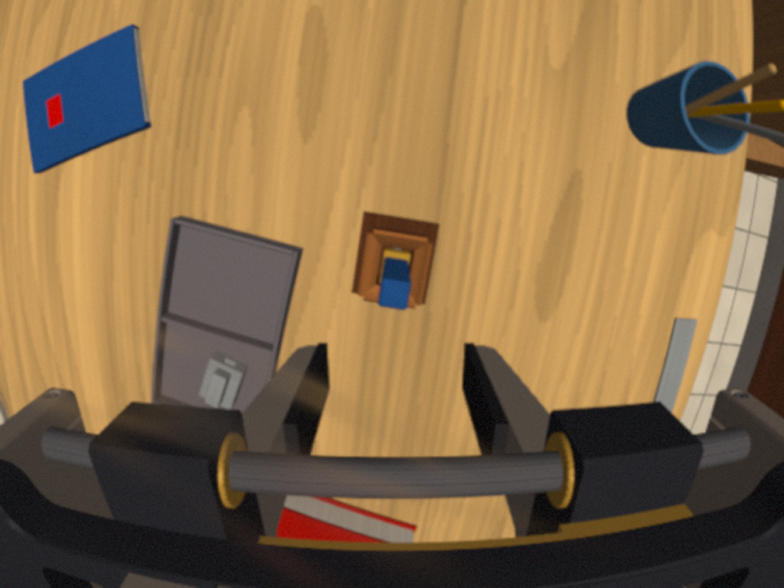

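The wrist view shows the handle's top face with corners at about (381,281), (411,284), (407,308), (379,305). The stand mouth's corners are at about (367,230), (431,236), (425,305) and (362,299).

```bash
python3 - <<'E'
from h import *
c=load('w2')
P=lambda u,v,z:onz(c,u/1.4,v/1.4,z,True)
H=np.array([P(*p,.123) for p in[(381,281),(411,284),(407,308),(379,305)]]);print(H.round(4),H.mean(0))
a=(H[1]-H[0])+(H[2]-H[3]); print(np.degrees(np.arctan2(a[1],a[0])))
S=np.array([P(*p,.052) for p in[(367,230),(431,236),(425,305),(362,299)]]);print(S.round(4),S.mean(0))
a=(S[1]-S[0])+(S[2]-S[3]); print(np.degrees(np.arctan2(a[1],a[0])))
B=np.array([P(*p,.004) for p in[(364,212),(438,223)]]);a=B[1]-B[0];print(np.degrees(np.arctan2(a[1],a[0])))
im=cv2.imread('pics/w2.png')[190:330,330:460]
cv2.imwrite('pics/w2c.png',cv2.resize(im,None,fx=4,fy=4,interpolation=cv2.INTER_CUBIC))
E
```

```text
[[0.5932 0.2826 0.123 ]
 [0.611  0.283  0.123 ]
 [0.6106 0.268  0.123 ]
 [0.5938 0.2678 0.123 ]] [0.60214239 0.27532774 0.123     ]
1.0148644661021853
[[0.5783 0.3023 0.052 ]
 [0.6254 0.3037 0.052 ]
 [0.6284 0.2509 0.052 ]
 [0.5803 0.2497 0.052 ]] [0.6030994  0.27665268 0.052     ]
1.6131479938652264
-1.325276054281383
```

View pics/w2c.png

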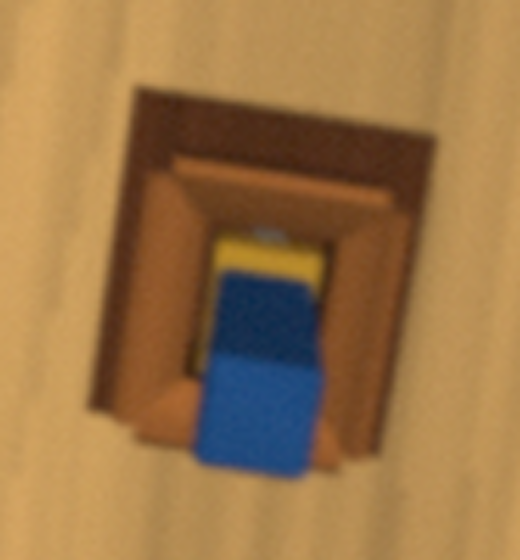

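The crop gives the handle top's corners at (212,350), (322,365), (303,476), (196,463). The base plate's corners are at (136,88), (435,136), (378,460), (90,408).

```bash
python3 - <<'E'
from h import *
c=load('w2')
def go(pts,z):
    H=np.array([onz(c,(u/4+330)/1.4,(v/4+190)/1.4,z,True) for u,v in pts]); e=lambda a:np.degrees(np.arctan2(a[1],a[0])).round(1)
    print(H.mean(0).round(4),e(H[1]-H[0]),e(H[2]-H[3]),e(H[0]-H[3])-90,e(H[1]-H[2])-90,np.linalg.norm(H[1]-H[0]),np.linalg.norm(H[0]-H[3]))
go([(212,350),(322,365),(303,476),(196,463)],.123)
go([(136,88),(435,136),(378,460),(90,408)],.004)
go([(148,170),(412,212),(370,455),(110,412)],.045)
E
```

```text
[0.6021 0.276  0.123 ] -0.8 -0.1 -1.0999999999999943 -1.7999999999999972 0.01632705397537465 0.0174913839625401
[0.6023 0.2744 0.004 ] -2.0 -3.5 -1.9000000000000057 -1.7000000000000028 0.0632431491207283 0.0698544919902083
[0.6024 0.2747 0.045 ] -2.0 -2.6 -2.5999999999999943 -1.5 0.05014729062464832 0.047556740126036244
```

drive_tool(rows="0.005 0.005 0.08 0 0 0.099 0.5;0.005 0.005 0.16 0 0 0.099 0.5;0.005 0.005 0.247 0 0 0.099 0.5;0.005 0.005 0.247 0 0 0.099 0.5;0.005 0.005 0.247 0 0 0.099 0.5;0.005 0.005 0.247 0 0 0.099 0.5")

```text
time: 1.8
tool_pos: [0.6038, 0.2773, 0.0737]
eef_rot: [2.248, 2.191, 0.007]
force: [0.5, -0.1, 0.3]
grip_width: 0.499
grasp_force: 0.0
```

```bash
python3 - <<'E'
from h import *
s=sensors.read_state(); print(s['time'],s['tool_pos'],s['joint_positions'].round(2)); print(R.from_rotvec(s["eef_rot"]).as_matrix().round(4))
E
```

```text
1.8 [0.60382732 0.27728902 0.07368666] [0.25 0.49 1.43 0.   1.22 0.27]
[[ 0.026   0.9996  0.0049]
 [ 0.9997 -0.026   0.0014]
 [ 0.0015  0.0049 -1.    ]]
```

drive_tool(rows="0 0 0 0 0 0 0.5;0 0 0 0 0 0 0.5;0 0 0 0 0 0 0.5;0 0 0 0 0 0 0.5")

```text
time: 2.2
tool_pos: [0.6024, 0.2762, 0.0707]
eef_rot: [2.251, 2.191, 0.001]
force: [0.3, 0.5, -0.0]
grip_width: 0.5
grasp_force: 0.0
```

drive_tool(rows="0 0 0 0 0 0 0;0 0 0 0 0 0 0;0 0 0 0 0 0 0;0 0 0 0 0 0 0;0 0 0 0 0 0 0;0 0 0 0 0 0 0;0 0 0 0 0 0 0;0 0 0 0 0 0 0", force=30)

```text
time: 3.0
tool_pos: [0.6021, 0.2761, 0.0701]
eef_rot: [-2.251, -2.191, 0.0]
force: [0.1, -0.2, -0.3]
grip_width: 0.193
grasp_force: 30.0
```

```bash
python3 - <<'E'
from h import *
s=sensors.read_state(); print(s['time'],s['tool_pos'],s['force'],s['torque']); print(R.from_rotvec(s["eef_rot"]).as_matrix().round(4))
E
```

```text
3.0 [0.60210358 0.27613486 0.07010631] [ 0.08313196 -0.1994004  -0.25738346] [-0.04579242  0.03689279 -0.02146845]
[[ 2.680e-02  9.996e-01 -1.000e-04]
 [ 9.996e-01 -2.680e-02 -0.000e+00]
 [-0.000e+00 -1.000e-04 -1.000e+00]]
```

drive_tool(rows="0 0 -0.04 0 0 0 0;0 0 -0.1 0 0 0 0;0 0 -0.18 0 0 0 0;0 0 -0.26 0 0 0 0;0 0 -0.26 0 0 0 0;-0.1 -0.02 -0.26 0 0 -0.09 0;-0.2 -0.04 -0.26 0 0 -0.18 0;-0.3 -0.06 -0.26 0 0 -0.27 0;-0.4 -0.08 -0.26 0 0 -0.36 0;-0.5 -0.08 -0.26 0 0 -0.45 0")

```text
time: 4.0
tool_pos: [0.5546, 0.0369, 0.1993]
eef_rot: [-1.361, -2.83, 0.001]
force: [1.6, -0.9, -1.1]
grip_width: 0.194
grasp_force: 30.0
```

```bash
python3 - <<'E'
from h import *
s=sensors.read_state(); M=R.from_rotvec(s["eef_rot"]); p=s['tool_pos']; print(p,M.as_matrix().round(3),s['grip_width'])
print(M.inv().apply(np.array([.526,-.130,.200])-p)/.5)
y=M.as_matrix()[:,1]; print((np.degrees(np.arctan2(y[1],y[0]))-73.7)/90)
E
```

```text
[0.55459636 0.03694894 0.19931593] [[-0.624  0.781 -0.001]
 [ 0.781  0.624  0.   ]
 [ 0.001 -0.001 -1.   ]] 0.1937690135777067
[-0.22521594 -0.25305449 -0.00137128]
-0.3898758807949938
```

drive_tool(rows="-0.207 -0.243 0 0 0 -0.386 0;-0.207 -0.243 0 0 0 -0.386 0;-0.207 -0.243 0 0 0 -0.386 0;-0.207 -0.243 0 0 0 -0.386 0;-0.207 -0.243 0 0 0 -0.386 0;-0.207 -0.243 0 0 0 -0.386 0;-0.207 -0.243 0 0 0 -0.386 0;-0.207 -0.243 0 0 0 -0.386 0")

```text
time: 4.8
tool_pos: [0.5249, -0.1174, 0.1999]
eef_rot: [-0.464, -3.107, -0.0]
force: [0.4, 0.7, -1.2]
grip_width: 0.19
grasp_force: 30.0
```

```bash
python3 - <<'E'
from h import *
c=snap('wrist','w3',(140,90,420,300),2.8)
s=sensors.read_state(); M=R.from_rotvec(s["eef_rot"]); p=s['tool_pos']; print(p,M.as_matrix().round(3),s['grip_width'],s['joint_positions'].round(2))
E
```

```text
[ 0.52494627 -0.11744202  0.19999807] [[-0.956  0.292 -0.   ]
 [ 0.292  0.956  0.   ]
 [ 0.     0.    -1.   ]] 0.1950120174447516 [-0.44  0.06  1.69  0.    1.39 -1.72]
```

View pics/w3.png

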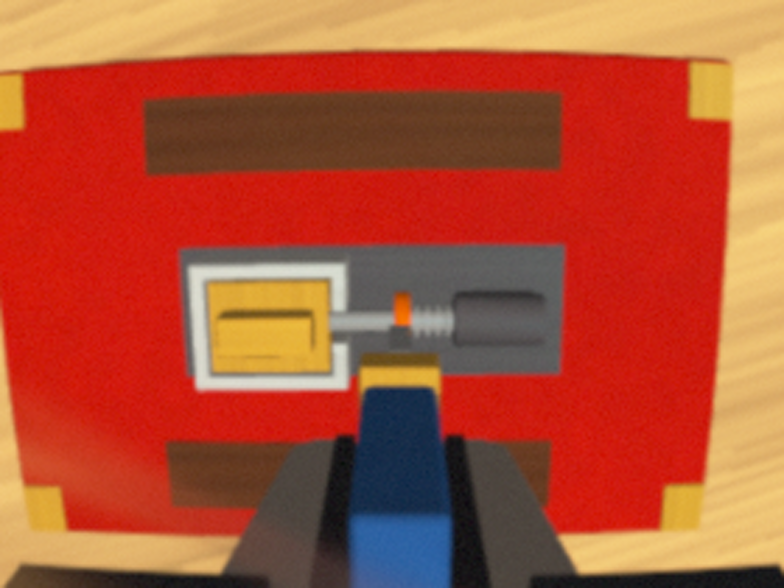

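The wrist view shows the pocket rim's corners at (188,266), (348,263), (350,388), (196,390). The pin runs along v≈322, the collar is at u=394–411, and the barrel spans u=455–545. The pin is still at rest and the fork is just nearer the camera.

```bash
python3 - <<'E'
from h import *
c=load('w3')
P=lambda u,v,z:onz(c,u/2.8+140,v/2.8+90,z,True)
K=np.array([P(*p,.071) for p in[(188,266),(348,263),(350,388),(196,390)]])
e=(K[1]-K[0])+(K[2]-K[3]); a=np.degrees(np.arctan2(e[1],e[0])); print('pocket',K.mean(0),'yaw',a-90,np.linalg.norm(e)/2,np.linalg.norm(K[0]-K[3]))
y=e/np.linalg.norm(e); print('gap from pocket',K.mean(0)+.037*y)
B=np.array([P(*p,.045) for p in[(145,100),(562,92)]]+[P(*p,.045) for p in[(182,248),(565,245)]]+[P(*p,.045) for p in[(20,487),(702,485)]])
for i in(0,2,4):
    d=B[i+1]-B[i]; print('yaw',np.degrees(np.arctan2(d[1],d[0]))-90)
for n,q in dict(pin=(345,322),pin2=(385,321),colL=(393,310),colR=(411,310),barL=(455,320),barR=(547,320)).items():
    w=P(*q,.061); print(n,w.round(4), 'along',(w-K.mean(0))@y, 'across',(w-K.mean(0))@np.array([y[1],-y[0],0]))
E
```

```text
pocket [ 0.51780226 -0.16432623  0.071     ] yaw -16.13438434211008 0.058345534717925335 0.04735427540512312
gap from pocket [ 0.52808423 -0.12878356  0.071     ]
yaw -16.370597011485287
yaw -16.609586225178987
yaw -16.465262073309404
pin [ 0.5261 -0.1385  0.061 ] along 0.027141858318680833 across 0.0007575936765188973
pin2 [ 0.5301 -0.124   0.061 ] along 0.04210489377423498 across 0.0005938617556867556
colL [ 0.5269 -0.12    0.061 ] along 0.04515755751159803 across -0.003582693910148753
colR [ 0.5289 -0.1135  0.061 ] along 0.05185522089370623 across -0.003488736528696898
barL [ 0.5373 -0.0989  0.061 ] along 0.06825652815407537 across 0.0005665135992389721
barR [ 0.5474 -0.0656  0.061 ] along 0.10304522181970677 across 0.0009818457225687152
```

```bash
python3 - <<'E'
from h import *
c=load('w3')
p=np.array([0.52494627,-0.11744202,0.2]); X=np.array([-.956,.292,0]);Y=np.array([.292,.956,0])
tip=.2-.0621
for n,x,z in[('handle bot',.009,.042),('ferrule top',.013,.042),('ferrule bot',.013,.028),('handle top',.009,.115)]:
    q=p+X*x; q[2]=tip+z; a=proj(c,q,True); b=proj(c,q+X*.001,True); print(n,((a-[140,90])*2.8).round(1),((b-a)*2.8).round(1))
E
```

```text
handle bot [397.3 376.4] [ 0.  -3.9]
ferrule top [397.3 360.6] [ 0. -4.]
ferrule bot [397.4 345.1] [ 0.  -3.8]
handle top [396.5 507.3] [-0.  -5.4]
```

drive_tool(rows="0 0.004 0 0 0 0 0;0 0.004 0.05 0 0 0 0;0 0.004 0.106 0 0 0 0;0 0.004 0.106 0 0 0 0;0 0.004 0.106 0 0 0 0;0 0.004 0.106 0 0 0 0;0 0.004 0.106 0 0 0 0;0 0.004 0.106 0 0 0 0")

```text
time: 5.65
tool_pos: [0.5262, -0.1165, 0.1485]
eef_rot: [0.464, 3.105, -0.001]
force: [0.9, -0.4, -0.1]
grip_width: 0.189
grasp_force: 30.0
```

```bash
python3 - <<'E'
from h import *
c=snap('wrist','w4',(140,90,420,300),2.8)
s=sensors.read_state(); M=R.from_rotvec(s["eef_rot"]); p=s['tool_pos']; print(p,M.as_matrix().round(3),s['grip_width'])
print(M.inv().apply(np.array([.527,-.1283,.1126])-p)/.5)
E
```

```text
[ 0.52605087 -0.11645961  0.14816068] [[-0.956  0.292  0.001]
 [ 0.292  0.956 -0.001]
 [-0.002 -0.    -1.   ]] 0.19238244906398105
[-0.0086223  -0.02207554  0.0711404 ]
```

View pics/w4.png

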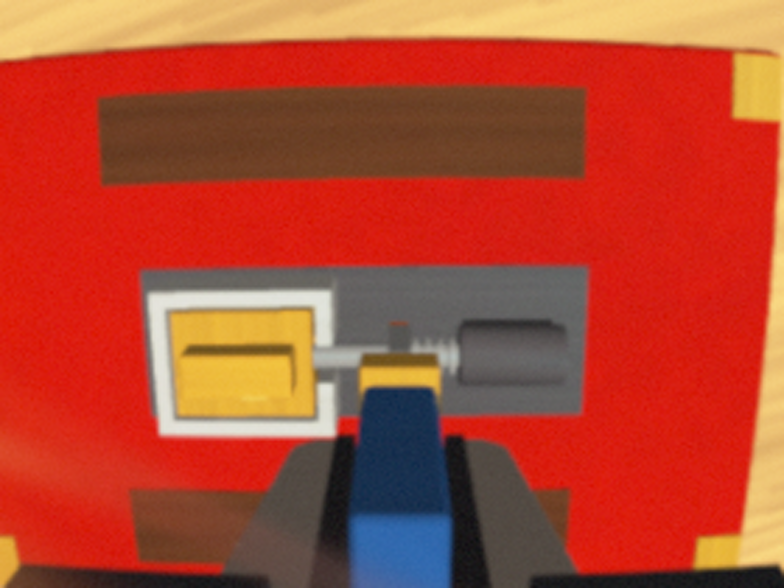

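The view shows the fork over the collar, about 12 mm too far to +y. The pocket rim's corners are at (148,293), (331,290), (337,436), (159,437), and the barrel's left end is at (458,352).

```bash
python3 - <<'E'
from h import *
c=load('w4')
P=lambda u,v,z:onz(c,u/2.8+140,v/2.8+90,z,True)
K=np.array([P(*p,.071) for p in[(148,293),(331,290),(337,436),(159,437)]]).mean(0)
y=np.array([np.sin(np.radians(16.4)),np.cos(np.radians(16.4)),0])
print(K,K+.037*y, P(458,354,.061)-.031*y, P(345,356,.061), P(345,356,.061)-K-y*((P(345,356,.061)-K)@y))
s=sensors.read_state(); p=s['tool_pos']; M=R.from_rotvec(s["eef_rot"]);X,Y,_=M.as_matrix().T
print(p)
for n,x,z in[('handle bot',.009,.042),('ferrule top',.013,.042),('ferrule bot',.013,.028)]:
    q=p+X*x; q[2]=p[2]-.0621+z; print(n,((proj(c,q,True)-[140,90])*2.8).round(1))
E
```

```text
[ 0.51792125 -0.16466236  0.071     ] [ 0.52836789 -0.12916774  0.071     ] [ 0.52798277 -0.12940597  0.061     ] [ 0.52687768 -0.13431328  0.061     ] [ 2.22751086e-05 -6.55592099e-06 -1.00000000e-02]
[ 0.52605087 -0.11645961  0.14816068]
handle bot [397.3 374.6]
ferrule top [397.3 358.8]
ferrule bot [397.5 343.3]
```

drive_tool(rows="-0.008 -0.023 0 0 0 -0.007 0;-0.008 -0.023 0 0 0 -0.007 0;-0.008 -0.023 0 0 0 -0.007 0;-0.008 -0.023 0.02 0 0 -0.007 0;-0.008 -0.023 0.035 0 0 -0.007 0;-0.008 -0.023 0.05 0 0 -0.007 0;-0.008 -0.023 0.06 0 0 -0.007 0;-0.008 -0.023 0.07 0 0 -0.007 0;-0.008 -0.023 0.07 0 0 -0.007 0;-0.008 -0.023 0.07 0 0 -0.007 0")

```text
time: 6.7
tool_pos: [0.526, -0.1284, 0.1123]
eef_rot: [0.447, 3.11, -0.0]
force: [-0.4, 0.6, -0.4]
grip_width: 0.193
grasp_force: 30.0
```

```bash
python3 - <<'E'
from h import *
c=snap('wrist','w5',(140,90,420,300),2.8)
s=sensors.read_state(); M=R.from_rotvec(s["eef_rot"]); print(s['time'],s['tool_pos'],M.as_matrix().round(3),s['force'],s['torque'])
E
```

```text
6.75 [ 0.52619898 -0.12848551  0.11250412] [[-0.96   0.282  0.   ]
 [ 0.282  0.96  -0.   ]
 [-0.001 -0.    -1.   ]] [-0.91557578  0.25720671 -1.81908342] [ 0.00211802 -0.05043099  0.01537682]
```

View pics/w5.png

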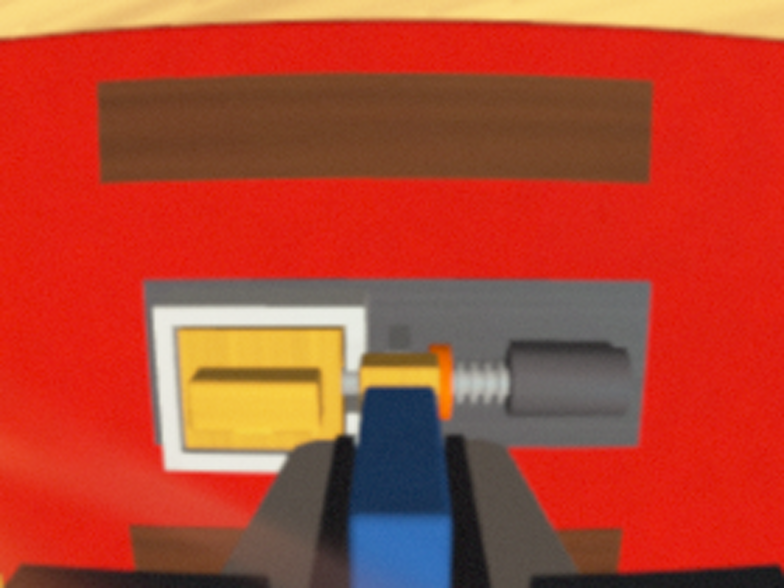

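The fork straddles the pin next to the collar at (440,380), with no contact force. Now I'll push.

drive_tool(rows="0 0.008 0 0 0 0 0;0 0.014 0 0 0 0 0;0 0.02 0 0 0 0 0;0 0.026 0 0 0 0 0;0 0.032 0 0 0 0 0;0 0.036 0 0 0 0 0;0 0.036 0 0 0 0 0;0 0.036 0 0 0 0 0;0 0.036 0 0 0 0 0;0 0.036 0 0 0 0 0")

```text
time: 7.75
tool_pos: [0.5311, -0.1122, 0.1126]
eef_rot: [0.447, 3.109, -0.004]
force: [-1.5, -5.6, 0.1]
grip_width: 0.197
grasp_force: 30.0
```

```bash
python3 - <<'E'
from h import *
c=snap('wrist','w6',(140,90,420,300),2.8)
s=sensors.read_state(); M=R.from_rotvec(s["eef_rot"]); print(s['time'],s['tool_pos'],M.as_matrix().round(3),s['force'],s['torque'])
E
```

```text
7.8 [ 0.53111901 -0.11216832  0.11260103] [[-0.96   0.282  0.   ]
 [ 0.282  0.96  -0.002]
 [-0.001 -0.002 -1.   ]] [-1.38384925 -5.54872475 -0.00560438] [-1.27977161  0.37295586  0.01324311]
```

View pics/w6.png

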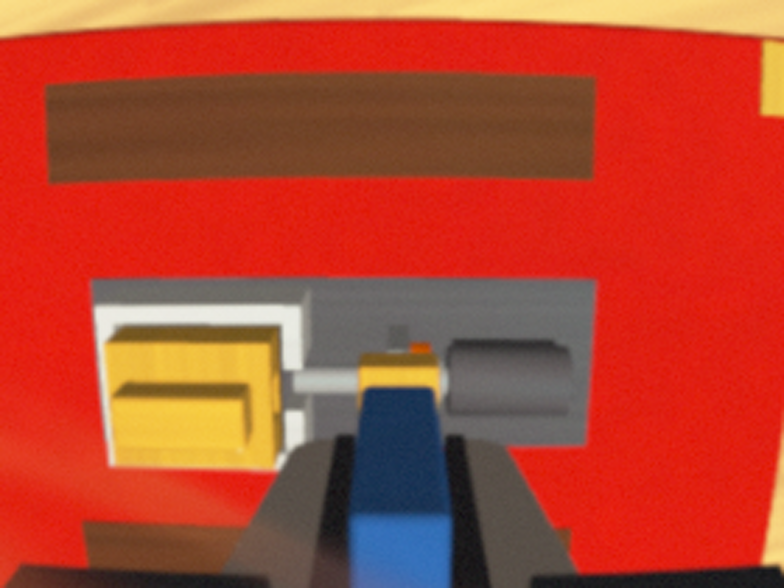

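The clasp has popped up (block at (192,400), pin tip drawn back). Next I'll ease the pin back, then lift the fork out.

drive_tool(rows="0 -0.008 0 0 0 0 0;0 -0.016 0 0 0 0 0;0 -0.024 0 0 0 0 0;0 -0.032 0 0 0 0 0;0 -0.033 0 0 0 0 0;0 -0.033 0 0 0 0 0;0 -0.033 -0.04 0 0 0 0;0 -0.033 -0.1 0 0 0 0;0 -0.033 -0.18 0 0 0 0;0 -0.033 -0.2 0 0 0 0")

```text
time: 8.8
tool_pos: [0.5288, -0.1275, 0.217]
eef_rot: [0.445, 3.102, -0.003]
force: [0.9, -0.0, 0.1]
grip_width: 0.194
grasp_force: 30.0
```

```bash
python3 - <<'E'
from h import *
s=sensors.read_state(); M=R.from_rotvec(s["eef_rot"]); p=s['tool_pos']; print(s['time'],p,M.as_matrix().round(3),s['force'])
# fork tilt check
c=snap('wrist','w7'); 
print(M.inv().apply(np.array([.6021,.2761,.200])-p)/.5)
y=M.as_matrix()[:,1]; print((np.degrees(np.arctan2(y[1],y[0]))+1.53)/90)
im=cv2.imread('pics/w7.png')[90:300,140:420]; cv2.imwrite('pics/w7c.png',cv2.resize(im,None,fx=2.8,fy=2.8))
E
```

```text
8.8 [ 0.52876483 -0.12746097  0.21695538] [[-0.96   0.281  0.007]
 [ 0.281  0.96  -0.003]
 [-0.008 -0.001 -1.   ]] [ 0.93140772 -0.0333316   0.14157561]
[0.08651037 0.81581299 0.03275789]
0.8354987986483665
```

drive_tool(rows="0.087 0.816 0.01 0 0 0.835 0;0.087 0.816 0.01 0 0 0.835 0;0.087 0.816 0.01 0 0 0.835 0;0.087 0.816 0.01 0 0 0.835 0;0.087 0.816 0.01 0 0 0.835 0;0.087 0.816 0.01 0 0 0.835 0;0.087 0.816 0.01 0 0 0.835 0;0.087 0.816 0.01 0 0 0.835 0;0.087 0.816 0.01 0 0 0.835 0;0.087 0.816 0.01 0 0 0.835 0")

```text
time: 9.85
tool_pos: [0.5978, 0.2818, 0.2038]
eef_rot: [-2.247, -2.191, 0.003]
force: [0.1, -1.0, -0.4]
grip_width: 0.194
grasp_force: 30.0
```

drive_tool(rows="0 0 0 0 0 0 0;0 0 0 0 0 0 0;0 0 0 0 0 0 0")

```text
time: 10.15
tool_pos: [0.5993, 0.2759, 0.2065]
eef_rot: [-2.25, -2.191, 0.002]
force: [-0.5, 0.4, -0.8]
grip_width: 0.194
grasp_force: 30.0
```

```bash
cat > st.py <<'E'
import sys
from h import *
t=np.array([float(v) for v in sys.argv[1:4]]); yaw=float(sys.argv[4])
s=sensors.read_state(); M=R.from_rotvec(s["eef_rot"]); p=s['tool_pos']
T=R.from_matrix(np.array([[np.sin(yaw:=np.radians(yaw)),np.cos(yaw),0],[-np.cos(yaw),np.sin(yaw),0],[0,0,-1]]).T@np.eye(3)) if 0 else None
y=np.array([np.cos(yaw),np.sin(yaw),0]); z=np.array([0,0,-1.]); x=np.cross(y,z)
T=R.from_matrix(np.c_[x,y,z])
print(s['time'],p.round(4),'shift',(M.inv().apply(t-p)/.5).round(4),'turn',((M.inv()*T).as_rotvec()/(np.pi/2)).round(4),'F',s['force'].round(1),'q6',s['joint_positions'][5].round(2))
E
sed -i '/if 0 else/d; s/yaw=float(sys.argv\[4\])/yaw=np.radians(float(sys.argv[4]))/' st.py
python3 st.py .6021 .2761 .1101 -1.53
```

```text
10.15 [0.5993 0.2759 0.2065] shift [0.0006 0.0058 0.1927] turn [-0.0007  0.0002  0.0001] F [-0.5  0.4 -0.8] q6 0.28
```

drive_tool(rows="0 0.006 0.08 0 0 0 0;0 0.006 0.163 0 0 0 0;0 0.006 0.163 0 0 0 0;0 0.006 0.163 0 0 0 0;0 0.006 0.163 0 0 0 0;0 0.006 0.163 0 0 0 0")

```text
time: 10.75
tool_pos: [0.6045, 0.2771, 0.129]
eef_rot: [2.249, 2.19, 0.007]
force: [-0.0, 0.7, -0.7]
grip_width: 0.196
grasp_force: 30.0
```

```bash
python3 st.py .6021 .2761 .0706 -1.53
python3 - <<'E'
from h import *
snap('wrist','w8',(140,90,420,300),2.8)
E
```

```text
10.75 [0.6045 0.2771 0.129 ] shift [-0.0022 -0.0052  0.1167] turn [ 0.0031 -0.0009  0.0002] F [-0.   0.7 -0.7] q6 0.27
```

View pics/w8.png

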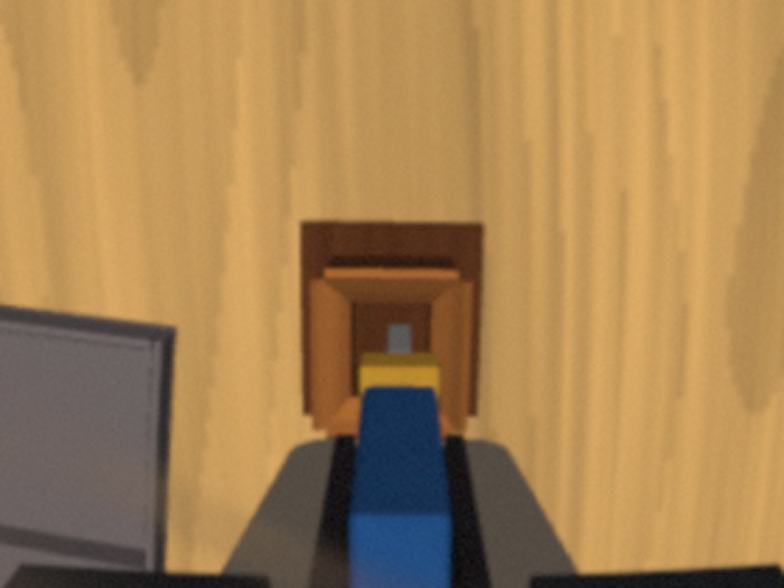

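The fork is centred over the socket (prong at (400,338), socket opening u=352–432). Letting it settle first.

drive_tool(rows="0 0 0 0 0 0 0;0 0 0 0 0 0 0;0 0 0 0 0 0 0;0 0 0 0 0 0 0")

```text
time: 11.2
tool_pos: [0.6025, 0.2767, 0.1257]
eef_rot: [-2.25, -2.192, 0.0]
force: [0.5, 0.5, -0.9]
grip_width: 0.196
grasp_force: 30.0
```

```bash
python3 st.py .6021 .2761 .0706 -1.53
```

```text
11.2 [0.6025 0.2767 0.1257] shift [-0.0013 -0.0008  0.1102] turn [-0.0001  0.      0.0002] F [ 0.5  0.5 -0.9] q6 0.28
```

drive_tool(rows="-0.001 -0.001 0.02 0 0 0 0;-0.001 -0.001 0.04 0 0 0 0;-0.001 -0.001 0.06 0 0 0 0;-0.001 -0.001 0.075 0 0 0 0;-0.001 -0.001 0.09 0 0 0 0;-0.001 -0.001 0.1 0 0 0 0;-0.001 -0.001 0.107 0 0 0 0;-0.001 -0.001 0.11 0 0 0 0;-0.001 -0.001 0.11 0 0 0 0;-0.001 -0.001 0.11 0 0 0 0")

```text
time: 12.2
tool_pos: [0.6024, 0.2763, 0.0712]
eef_rot: [2.25, 2.192, 0.001]
force: [0.2, 0.1, -0.3]
grip_width: 0.194
grasp_force: 30.0
```

drive_tool(rows="0 0 0 0 0 0 0;0 0 0 0 0 0 0")

```text
time: 12.4
tool_pos: [0.6023, 0.2763, 0.071]
eef_rot: [2.25, 2.192, 0.001]
force: [0.0, 0.3, -0.2]
grip_width: 0.192
grasp_force: 30.0
```

drive_tool(rows="0 0 0.001 0 0 0 0;0 0 0.001 0 0 0 0.3;0 0 0.001 0 0 0 0.4;0 0 0.001 0 0 0 0.4;0 0 0.001 0 0 0 0.4;0 0 -0.06 0 0 0 0.4;0 0 -0.14 0 0 0 0.4;0 0 -0.22 0 0 0 0.4;0 0 -0.28 0 0 0 0.4;0 0 -0.28 0 0 0 0.4")

```text
time: 13.4
tool_pos: [0.6052, 0.2771, 0.2173]
eef_rot: [2.247, 2.188, 0.015]
force: [0.6, -0.2, -0.0]
grip_width: 0.401
grasp_force: 0.0
```

```bash
python3 st.py .5179 -.1645 .205 -16.4
python3 - <<'E'
from h import *
c=snap('wrist','w9')
im=cv2.imread('pics/w9.png'); b=cv2.cvtColor(im,cv2.COLOR_BGR2HSV)
print(proj(c,[.6021,.2755,.123],True), proj(c,[.6021,.2755,.06],True))
m=cv2.inRange(b,(105,120,60),(125,255,255)); n,l,st,ce=cv2.connectedComponentsWithStats(m)
print([(s.tolist(),q.round(1).tolist()) for s,q in zip(st[1:],ce[1:]) if s[4]>100])
E
```

```text
13.4 [0.6052 0.2771 0.2173] shift [-0.8876 -0.1515  0.0203] turn [ 0.0064 -0.0028  0.1655] F [ 0.6 -0.2 -0. ] q6 0.27
[277.45266541 211.57101157] [277.73380034 196.54201188]
[([14, 60, 88, 105, 4908], [56.7, 113.0]), ([269, 189, 19, 31, 525], [277.6, 204.7])]
```

drive_tool(rows="-0.888 -0.152 0.02 0 0 0.165 0.4;-0.888 -0.152 0.02 0 0 0.165 0.4;-0.888 -0.152 0.02 0 0 0.165 0.4;-0.888 -0.152 0.02 0 0 0.165 0.4;-0.888 -0.152 0.02 0 0 0.165 0.4;-0.888 -0.152 0.02 0 0 0.165 0.4;-0.888 -0.152 0.02 0 0 0.165 0.4;-0.888 -0.152 0.02 0 0 0.165 0.4;-0.888 -0.152 0.02 0 0 0.165 0.4;-0.888 -0.152 0.02 0 0 0.165 0.4")

```text
time: 14.45
tool_pos: [0.5119, -0.1703, 0.1983]
eef_rot: [-2.52, -1.873, 0.005]
force: [1.0, 0.4, 0.1]
grip_width: 0.4
grasp_force: 0.0
```

drive_tool(rows="0 0 0 0 0 0 0.4;0 0 0 0 0 0 0.4;0 0 0 0 0 0 0.4")

```text
time: 14.75
tool_pos: [0.5145, -0.164, 0.2001]
eef_rot: [-2.512, -1.885, 0.0]
force: [-0.0, 0.1, -0.2]
grip_width: 0.403
grasp_force: 0.0
```

```bash
python3 st.py .5179 -.1645 .14 -16.4
python3 - <<'E'
from h import *
y=np.array([np.sin(np.radians(16.4)),np.cos(np.radians(16.4)),0]);x=np.array([y[1],-y[0],0])
for cam,fish in(('wrist',True),('top',False)):
    c=snap(cam,cam+'10'); im=cv2.imread(f'pics/{cam}10.png'); h=cv2.cvtColor(im,cv2.COLOR_BGR2HSV)
    m=cv2.inRange(h,(18,120,90),(30,255,255)); 
    u,v=proj(c,[.518,-.1645,.085],fish); print(cam,u,v)
    w=np.zeros_like(m); w[max(0,int(v)-60):int(v)+60,int(u)-60:int(u)+60]=255; m&=w
    n,l,st,ce=cv2.connectedComponentsWithStats(m)
    for i in range(1,n):
        if st[i][4]>60:
            cs,_=cv2.findContours((l==i).astype(np.uint8),0,2); rr=cv2.minAreaRect(cs[0]); print(st[i].tolist(),rr)
            B=np.array([onz(c,*p,.085,fish) for p in cv2.boxPoints(rr)]); print(B.mean(0).round(4),[((q-[.5179,-.1645,0])@x).round(4) for q in B],[((q-[.5179,-.1645,0])@y).round(4) for q in B])
E
```

```text
14.75 [ 0.5145 -0.164   0.2001] shift [0.0009 0.007  0.1203] turn [-0.0006 -0.0003  0.0018] F [-0.   0.1 -0.2] q6 -0.25
wrist 285.7250691262485 203.57498170500983
[268, 179, 35, 47, 1607] ((284.9999694824219, 201.99998474121094), (45.99999237060547, 33.99999237060547), 90.0)
[ 0.5177 -0.1632  0.085 ] [np.float64(-0.0169), np.float64(0.0155), np.float64(0.0163), np.float64(-0.0173)] [np.float64(0.0241), np.float64(0.0243), np.float64(-0.0217), np.float64(-0.0218)]
top 341.87800276705616 184.5013860547436
[331, 177, 11, 16, 99] ((337.68963623046875, 184.27586364746094), (10.39893913269043, 13.741456031799316), 21.801406860351562)
[ 0.5188 -0.1552  0.085 ] [np.float64(-0.0158), np.float64(0.0152), np.float64(0.0122), np.float64(-0.0187)] [np.float64(0.0227), np.float64(0.0187), np.float64(-0.0043), np.float64(-0.0002)]
[386, 213, 15, 12, 66] ((394.8031311035156, 216.05181884765625), (15.260092735290527, 9.501567840576172), 30.25643539428711)
[ 0.4441 -0.2786  0.085 ] [np.float64(-0.0443), np.float64(-0.0238), np.float64(-0.033), np.float64(-0.0535)] [np.float64(-0.1112), np.float64(-0.1173), np.float64(-0.1494), np.float64(-0.1433)]
```

drive_tool(rows="0.001 0.007 0.06 0 0 0 0.4;0.001 0.007 0.12 0 0 0 0.4;0.001 0.007 0.17 0 0 0 0.4;0.001 0.007 0.19 0 0 0 0.4;0.001 0.007 0.19 0 0 0 0.4;0.001 0.007 0.19 0 0 0 0.4;0.001 0.007 0.19 0 0 0 0.4")

```text
time: 15.55
tool_pos: [0.5191, -0.1667, 0.1076]
eef_rot: [2.512, 1.881, 0.002]
force: [0.2, 0.0, 0.9]
grip_width: 0.402
grasp_force: 0.0
```

```bash
python3 st.py .5178 -.1642 .0878 -16.4
```

```text
15.55 [ 0.5191 -0.1667  0.1076] shift [ 0.0041 -0.004   0.0395] turn [0.002  0.0005 0.0006] F [0.2 0.  0.9] q6 -0.25
```

drive_tool(rows="0.001 0 0.015 0 0 0 0.4;0.001 0 0.03 0 0 0 0.4;0.001 0 0.034 0 0 0 0.4;0.001 0 0.034 0 0 0 0.4;0.001 0 0.034 0 0 0 0.4;0.001 0 0.034 0 0 0 0.4")

```text
time: 16.15
tool_pos: [0.5182, -0.1658, 0.089]
eef_rot: [2.515, 1.882, 0.0]
force: [-0.3, -0.4, 0.4]
grip_width: 0.404
grasp_force: 0.0
```

```bash
python3 st.py .5178 -.1642 .0878 -16.4
```

```text
16.15 [ 0.5182 -0.1658  0.089 ] shift [ 0.0028 -0.0017  0.0023] turn [0.0003 0.0001 0.0004] F [-0.3 -0.4  0.4] q6 -0.25
```

Good. Gripping gently, then measuring.

drive_tool(rows="0 -0.001 0 0 0 0 0.3;0 -0.001 0 0 0 0 0.2;0 -0.001 0 0 0 0 0.1;0 -0.001 0 0 0 0 0;0 -0.001 0 0 0 0 0;0 -0.001 0 0 0 0 0;0 -0.001 0 0 0 0 0;0 -0.001 0 0 0 0 0", force=25)

```text
time: 16.95
tool_pos: [0.5175, -0.1655, 0.0887]
eef_rot: [-2.515, -1.883, 0.0]
force: [0.1, -0.2, 0.1]
grip_width: 0.007
grasp_force: 0.0
```

```bash
python3 st.py .5178 -.1642 .0878 -16.4
```

```text
16.95 [ 0.5175 -0.1655  0.0887] shift [ 0.0027 -0.0002  0.0018] turn [-0.     -0.      0.0004] F [ 0.1 -0.2  0.1] q6 -0.25
```

The gripper shut on nothing, so I'll open, rise and measure the clasp's height.

drive_tool(rows="0 0 -0.04 0 0 0 0;0 0 -0.08 0 0 0 0;0 0 -0.1 0 0 0 0.4;0 0 -0.1 0 0 0 0.4;0 0 -0.1 0 0 0 0.4;0 0 -0.1 0 0 0 0.4;0 0 -0.1 0 0 0 0.4")

```text
time: 17.65
tool_pos: [0.5169, -0.1651, 0.1376]
eef_rot: [-2.514, -1.882, 0.001]
force: [0.3, 0.3, -0.6]
grip_width: 0.392
grasp_force: 0.0
```

```bash
python3 - <<'E'
from h import *
y=np.array([np.sin(np.radians(16.4)),np.cos(np.radians(16.4)),0]);x=np.array([y[1],-y[0],0])
c=snap('wrist','w11'); snap('scene','s11'); snap('top','t11')
def show(fn,reg=None):
    c=load(fn); im=cv2.imread('pics/'+fn+'.png'); h=cv2.cvtColor(im,cv2.COLOR_BGR2HSV)
    m=cv2.inRange(h,(18,120,60),(30,255,255))
    fish=fn[0]=='w'; u,v=proj(c,[.518,-.1645,.085],fish)
    w=np.zeros_like(m); w[max(0,int(v)-60):int(v)+60,int(u)-60:int(u)+60]=255; m&=w
    n,l,st,ce=cv2.connectedComponentsWithStats(m)
    for i in range(1,n):
        if st[i][4]>40: print(fn,(round(u,1),round(v,1)),st[i].tolist())
    # predicted block-top corners for up/down
    for z in(.069,.085):
        Q=[proj(c,np.array([.5178,-.1642,z])+sx*.017*x+sy*.022*y,fish) for sx,sy in((-1,-1),(-1,1),(1,1),(1,-1))]
        print(z,np.min(Q,0).round(1),np.max(Q,0).round(1))
    return im
import os
os.replace('pics/wrist10.npz','pics/w10.npz');os.replace('pics/wrist10.png','pics/w10.png')
for fn in('w10','w11','s11','scene1','t11','top1'):show(fn)
im=cv2.imread('pics/w11.png'); u,v=proj(load('w11'),[.5178,-.1642,.09],True)
h=cv2.cvtColor(im,cv2.COLOR_BGR2HSV)
for r0 in range(int(v)-32,int(v)+34,3): print(r0,' '.join('%3d'%h[r0,k,2] if 15<h[r0,k,0]<32 and h[r0,k,1]>110 else ' ..' for k in range(int(u)-33,int(u)+34,3)))
E
python3 st.py .5178 -.1642 .0878 -16.4
```

```text
w10 (np.float64(285.7), np.float64(203.6)) [268, 179, 35, 47, 1607]
0.069 [268.5 178.2] [302.4 220.3]
0.085 [267.8 180.9] [303.4 225. ]
w11 (np.float64(283.0), np.float64(222.2)) [261, 191, 44, 59, 2450]
0.069 [261.9 190.3] [303.6 241.1]
0.085 [260.6 194.5] [304.9 248. ]
s11 (np.float64(238.3), np.float64(208.4)) [223, 148, 22, 10, 52]
s11 (np.float64(238.3), np.float64(208.4)) [178, 148, 120, 120, 6379]
s11 (np.float64(238.3), np.float64(208.4)) [229, 203, 19, 16, 200]
s11 (np.float64(238.3), np.float64(208.4)) [276, 254, 22, 14, 158]
0.069 [229.1 207.6] [248.5 218.8]
0.085 [228.7 202.9] [248.3 214. ]
scene1 (np.float64(238.3), np.float64(208.4)) [178, 148, 120, 120, 7449]
scene1 (np.float64(238.3), np.float64(208.4)) [230, 207, 18, 12, 125]
scene1 (np.float64(238.3), np.float64(208.4)) [276, 254, 22, 14, 158]
0.069 [229.1 207.6] [248.5 218.8]
0.085 [228.7 202.9] [248.3 214. ]
0.069 [329.4 176.2] [351.8 195.4]
0.085 [330.4 174.9] [353.1 194.4]
top1 (np.float64(341.9), np.float64(184.5)) [378, 137, 23, 10, 67]
top1 (np.float64(341.9), np.float64(184.5)) [358, 139, 43, 20, 179]
top1 (
[... 1996 characters left out ...]
.  ..
239  ..  ..  ..  ..  .. 223 222 222 202 231 230 230 228 232 215 220 221 223 205  ..  ..  ..  ..
242  ..  ..  ..  ..  .. 224 224 223 202 231 229 230 228 231 214 224 223 225 205  ..  ..  ..  ..
245  ..  ..  ..  ..  .. 223 223 223 203 230 228 229 226 231 213 223 224 223 215  ..  ..  ..  ..
248  ..  ..  ..  ..  .. 227 227 226 210 229 226 227 224 229 219 225 226 226 224  ..  ..  ..  ..
251  ..  ..  ..  ..  ..  ..  ..  ..  ..  ..  ..  ..  ..  ..  ..  ..  ..  ..  ..  ..  ..  ..  ..
254  ..  ..  ..  ..  ..  ..  ..  ..  ..  ..  ..  ..  ..  ..  ..  ..  ..  ..  ..  ..  ..  ..  ..
17.8 [ 0.5173 -0.1653  0.1382] shift [0.0024 0.0005 0.1007] turn [-0.0006 -0.0002  0.0004] F [ 0.6  0.1 -0.6] q6 -0.25
```

drive_tool(rows="0.002 0.001 0.04 0 0 0 0.27;0.002 0.001 0.07 0 0 0 0.27;0.002 0.001 0.09 0 0 0 0.27;0.002 0.001 0.098 0 0 0 0.27;0.002 0.001 0.098 0 0 0 0.27;0.002 0.001 0.098 0 0 0 0.27;0.002 0.001 0.098 0 0 0 0.27;0.002 0.001 0.098 0 0 0 0.27")

```text
time: 18.6
tool_pos: [0.5188, -0.165, 0.0904]
eef_rot: [2.514, 1.882, 0.001]
force: [0.3, 0.3, 0.4]
grip_width: 0.27
grasp_force: 0.0
```

drive_tool(rows="0 0 0.004 0 0 0 0.27;0 0 0.008 0 0 0 0.27;0 0 0.008 0 0 0 0.27;0 0 0.008 0 0 0 0.27")

```text
time: 19.0
tool_pos: [0.5182, -0.1646, 0.0855]
eef_rot: [-2.515, -1.883, 0.0]
force: [-0.2, 0.2, -0.1]
grip_width: 0.272
grasp_force: 0.0
```

drive_tool(rows="0 0 0.003 0 0 0 0.27;0 0 0.006 0 0 0 0.27;0 0 0.006 0 0 0 0.27;0 0 0.006 0 0 0 0.27")

```text
time: 19.4
tool_pos: [0.5183, -0.1647, 0.0826]
eef_rot: [-2.515, -1.883, 0.0]
force: [-0.4, -0.4, -0.3]
grip_width: 0.27
grasp_force: 0.0
```

```bash
python3 - <<'E'
from h import *
c=snap('wrist','w12'); h=cv2.cvtColor(cv2.imread('pics/w12.png'),cv2.COLOR_BGR2HSV)
y=np.array([np.sin(np.radians(16.4)),np.cos(np.radians(16.4)),0]);x=np.array([y[1],-y[0],0]);o=np.array([.5178,-.1645,0])
for z in(.069,.077,.081,.085): print(z,[proj(c,o+[0,0,z]+sx*.017*x+sy*.022*y,True).round(1).tolist() for sx,sy in((-1,1),(1,1),(1,-1))],'tab top far',[proj(c,o+[0,0,z+.014]+sx*.007*x+.017*y,True).round(1).tolist() for sx in(-1,1)])
u,v=proj(c,o+[0,0,.09],True); print(u,v, sensors.read_state()['force'])
for r0 in range(int(v)-60,int(v)+50,3): print(r0,' '.join('%3d'%h[r0,k,2] if 15<h[r0,k,0]<32 and h[r0,k,1]>110 else ' ..' for k in range(int(u)-36,int(u)+37,3)))
E
```

```text
0.069 [[254.9, 208.9], [307.1, 209.0], [305.4, 270.2]] tab top far [[269.5, 222.7], [292.3, 222.7]]
0.077 [[253.9, 212.2], [308.0, 212.3], [306.2, 275.3]] tab top far [[268.9, 226.7], [292.7, 226.7]]
0.081 [[253.3, 213.9], [308.5, 214.0], [306.6, 278.0]] tab top far [[268.7, 228.8], [292.9, 228.9]]
0.085 [[252.8, 215.7], [309.0, 215.8], [307.0, 280.8]] tab top far [[268.4, 231.1], [293.1, 231.1]]
280.80928612146596 252.69980022748507 [ 0.03554412  0.23616508 -0.32265616]
192  ..  ..  ..  ..  ..  ..  ..  ..  ..  ..  ..  ..  ..  ..  ..  ..  ..  ..  ..  ..  ..  ..  ..  ..  ..
195  ..  ..  ..  ..  ..  ..  ..  ..  ..  ..  ..  ..  ..  ..  ..  ..  ..  ..  ..  ..  ..  ..  ..  ..  ..
198  ..  ..  ..  ..  ..  ..  ..  ..  ..  ..  ..  ..  ..  ..  ..  ..  ..  ..  ..  ..  ..  ..  ..  ..  ..
201  ..  ..  ..  ..  ..  ..  ..  ..  ..  ..  ..  ..  ..  ..  ..  ..  ..  ..  ..  ..  ..  ..  ..  ..  ..
204  ..  ..  ..  ..  ..  ..  ..  ..  ..  ..  ..  ..  ..  ..  ..  ..  ..  ..  ..  ..  ..  ..  ..  ..  ..
207  ..  ..  ..  ..  ..  ..  ..  ..  ..  ..  ..  ..  ..  ..  ..  ..  ..  ..  ..  ..  ..  ..  ..  ..  ..

[... 2523 characters left out ...]
  ..  ..  .. 237 241 238 239 237 238 240  ..  ..  ..  ..  ..  ..  ..  ..  ..
285  ..  ..  ..  ..  ..  ..  ..  ..  ..  ..  ..  ..  ..  ..  ..  ..  ..  ..  ..  ..  ..  ..  ..  ..  ..
288  ..  ..  ..  ..  ..  ..  ..  ..  ..  ..  ..  ..  ..  ..  ..  ..  ..  ..  ..  ..  ..  ..  ..  ..  ..
291  ..  ..  ..  ..  ..  ..  ..  ..  ..  ..  ..  ..  ..  ..  ..  ..  ..  ..  ..  ..  ..  ..  ..  ..  ..
294  ..  ..  ..  ..  ..  ..  ..  ..  ..  ..  ..  ..  ..  ..  ..  ..  ..  ..  ..  ..  ..  ..  ..  ..  ..
297  ..  ..  ..  ..  ..  ..  ..  ..  ..  ..  ..  ..  ..  ..  ..  ..  ..  ..  ..  ..  ..  ..  ..  ..  ..
300  ..  ..  ..  ..  ..  ..  ..  ..  ..  ..  ..  ..  ..  ..  ..  ..  ..  ..  ..  ..  ..  ..  ..  ..  ..
```

```bash
python3 - <<'E'
from h import *
def fp(fn,p,yaw,op,zs):
    c=load(fn); a=np.radians(yaw); Y=np.array([np.cos(a),np.sin(a),0]); X=np.cross(Y,[0,0,-1.])
    for z in zs:
        print(fn,z,[ (proj(c,np.array(p)+[0,0,z]+X*xx+Y*s*op/2,True)).round(1).tolist() for xx in(.01,-.01) for s in(-1,1)])
fp('w2',[.60093,.27172,.19278],7.2,.055,(0,.01,.02,.03)); print('obs',327/1.4,345/1.4,465/1.4)
fp('w12',[.5183,-.1647,.0826],-16.4,.025,(0,.01,.02,.03))
h=cv2.imread('pics/w12.png'); g=cv2.cvtColor(h,cv2.COLOR_BGR2GRAY)
for r0 in range(225,300,5): print(r0,g[r0,225:340:5])
E
```

```text
w2 0 [[234.7, 229.7], [323.0, 229.6], [236.2, 259.1], [321.8, 259.1]]
w2 0.01 [[232.3, 235.0], [325.0, 235.0], [234.1, 265.6], [323.6, 265.6]]
w2 0.02 [[229.8, 240.9], [327.2, 240.9], [231.8, 272.7], [325.6, 272.8]]
w2 0.03 [[226.9, 247.5], [329.6, 247.4], [229.2, 280.5], [327.7, 280.6]]
obs 233.57142857142858 246.42857142857144 332.14285714285717
w12 0 [[261.6, 233.3], [301.8, 233.3], [262.3, 262.6], [301.2, 262.7]]
w12 0.01 [[260.6, 238.8], [302.8, 238.9], [261.3, 269.3], [302.0, 269.3]]
w12 0.02 [[259.5, 244.9], [303.8, 245.0], [260.3, 276.6], [303.0, 276.6]]
w12 0.03 [[258.2, 251.7], [305.0, 251.7], [259.2, 284.6], [304.0, 284.7]]
225 [ 83  82  86  81 188 226 187 185 186 173 165 166 168 167 184 182 188 221
 222  88  89  86  84]
230 [ 85  84  83  86 172 226 184 186 184 130 132 126 133 130 185 186 185 222
 221  87  85  84  85]
235 [ 85  89  87  86 168 226 181 180 183 187 195 193 192 195 183 183 181 224
 223  85  85  86  84]
240 [ 86  81  82  82 157 227 184 186 187 190 193 192 190 192 187 187 188 222
 210  86  82  84  83]
245 [ 84  85  87  85 147 224 101 141 185 186 193 193 194 195 
[... 327 characters left out ...]
07  91]
265 [ 88 109 108 107 106  40  31  76 182 180 192 190 189 192 181 180  60  29
  51 108 106 110 106]
270 [102 109 108 108 106  34  28  75 184 180 191 191 188 189 182 183  58  31
  33 107 108 109 106]
275 [109 110 108 110 103  34  24  55 184 179 190 190 189 189 183 183  49  28
  32 107 108 108 108]
280 [108 111 111 109  81  45  34  88 184 178 191 188 187 187 184 186  70  22
  31  91 110 106 107]
285 [108 108 109 111  73  61  45  73  89 111 121 119 123 120  86  81  54  21
  29  50 108 107 108]
290 [108 107 106 109  68  70  64  94  95  96  92  88  82  82  85  81  66  25
  29  32 107 107 108]
295 [108 108 109 107  69  70  69 103 103 103  96  95  95  90  87  87  83  20
  33  33 105 107 107]
```

The images suggest the fingertips end some 15–20 mm above the reported TCP. I'll go down in small steps and watch the force.

drive_tool(rows="0 0 0.004 0 0 0 0.27;0 0 0.008 0 0 0 0.27;0 0 0.012 0 0 0 0.27;0 0 0.012 0 0 0 0.27;0 0 0.012 0 0 0 0.27")

```text
time: 19.95
tool_pos: [0.5182, -0.1647, 0.0766]
eef_rot: [-2.515, -1.883, 0.0]
force: [-0.6, 0.5, 0.3]
grip_width: 0.27
grasp_force: 0.0
```

drive_tool(rows="0 0 0.003 0 0 0 0.27;0 0 0.006 0 0 0 0.27;0 0 0.01 0 0 0 0.27;0 0 0.01 0 0 0 0.27;0 0 0.01 0 0 0 0.27")

```text
time: 20.45
tool_pos: [0.5182, -0.1646, 0.0716]
eef_rot: [-2.515, -1.883, 0.0]
force: [0.0, -0.1, 0.6]
grip_width: 0.268
grasp_force: 0.0
```

drive_tool(rows="0 0 0.003 0 0 0 0.27;0 0 0.005 0 0 0 0.27;0 0 0.005 0 0 0 0.27;0 0 0.005 0 0 0 0.22;0 0 0.005 0 0 0 0.18;0 0 0.005 0 0 0 0.1;0 0 0.005 0 0 0 0;0 0 0.005 0 0 0 0;0 0 0.005 0 0 0 0;0 0 0.005 0 0 0 0", force=20)

```text
time: 21.45
tool_pos: [0.5182, -0.1647, 0.0692]
eef_rot: [-2.515, -1.883, 0.0]
force: [-2.2, 0.2, 1.3]
grip_width: 0.148
grasp_force: 20.0
```

drive_tool(rows="0 0 -0.01 0 0 0 0;0 0 -0.03 0 0 0 0;0 0 -0.06 0 0 0 0;0 0 -0.1 0 0 0 0;0 0 -0.15 0 0 0 0;0 0 -0.2 0 0 0 0;0 0 -0.2 0 0 0 0;0 0 -0.2 0 0 0 0", force=25)

```text
time: 22.25
tool_pos: [0.5187, -0.1649, 0.1699]
eef_rot: [2.514, 1.882, 0.001]
force: [-0.2, 0.7, -1.6]
grip_width: 0.147
grasp_force: 25.0
```

```bash
python3 st.py .4532 .2331 .15 -8.4
python3 - <<'E'
from h import *
c=snap('wrist','w13'); h=cv2.cvtColor(cv2.imread('pics/w13.png'),cv2.COLOR_BGR2HSV)
s=sensors.read_state(); p=s['tool_pos']; X,Y,Z=R.from_rotvec(s['eef_rot']).as_matrix().T
# held clasp predicted: underside at TCP-.0022
for z in(.0158,): print('pred top corners',[proj(c,p+[0,0,z]+a*.022*X+b*.017*Y,True).round(1).tolist() for a,b in((1,-1),(1,1),(-1,-1))], 'bottom',[proj(c,p+[0,0,z-.018]+.022*X+b*.017*Y,True).round(1).tolist() for b in(-1,1)])
for r0 in range(190,300,4): print(r0,' '.join('%3d'%h[r0,k,2] if 15<h[r0,k,0]<32 and h[r0,k,1]>110 else ' ..' for k in range(240,325,4)))
E
```

```text
22.25 [ 0.5187 -0.1649  0.1699] shift [ 0.7269 -0.35    0.0388] turn [ 0.0011  0.0003 -0.0885] F [-0.2  0.7 -1.6] q6 -0.24
pred top corners [[250.2, 221.4], [309.9, 221.4], [252.6, 289.4]] bottom [[252.9, 212.9], [307.5, 212.9]]
190  ..  ..  ..  ..  ..  ..  ..  ..  ..  ..  ..  ..  ..  ..  ..  ..  ..  ..  ..  ..  ..  ..
194  ..  ..  ..  ..  ..  ..  ..  ..  ..  ..  ..  ..  ..  ..  ..  ..  ..  ..  ..  ..  ..  ..
198  ..  ..  ..  ..  ..  ..  ..  ..  ..  ..  ..  ..  ..  ..  ..  ..  ..  ..  ..  ..  ..  ..
202  ..  ..  ..  ..  ..  ..  ..  ..  ..  ..  ..  ..  ..  ..  ..  ..  ..  ..  ..  ..  ..  ..
206  ..  ..  ..  ..  ..  ..  ..  ..  ..  ..  ..  ..  ..  ..  ..  ..  ..  ..  ..  ..  ..  ..
210  ..  ..  ..  ..  ..  ..  ..  ..  ..  ..  ..  ..  ..  ..  ..  ..  ..  ..  ..  ..  ..  ..
214  ..  ..  ..  ..  ..  ..  ..  ..  ..  ..  ..  ..  ..  ..  ..  ..  ..  ..  ..  ..  ..  ..
218  ..  ..  ..  .. 140 140 143 138 162 208 208 209 207 169 140 139 144 137  ..  ..  ..  ..
222  ..  ..  ..  .. 144 145 145 143 146 160 156 158 157 149 147 144 146 145  ..  ..  ..  ..
226  ..  ..  ..  .. 216 216 216 215 215 217
[... 1004 characters left out ...]
 219 225 222 221 223 224  44  ..  ..  ..  ..  ..  ..  ..
274  ..  ..  ..  ..  ..  ..  ..  .. 220 223 222 221 223 224  44  ..  ..  ..  ..  ..  ..  ..
278  ..  ..  ..  ..  ..  ..  ..  .. 220 226 222 220 221 222  40  ..  ..  ..  ..  ..  ..  ..
282  ..  ..  ..  ..  ..  ..  ..  .. 219 222 222 220 222 222  ..  ..  ..  ..  ..  ..  ..  ..
286  ..  ..  ..  ..  ..  ..  ..  .. 217 223 220 220 221 223  ..  ..  ..  ..  ..  ..  ..  ..
290  ..  ..  ..  ..  ..  ..  ..  .. 215 223 219 219 221 223  58  ..  ..  ..  ..  ..  ..  ..
294  ..  ..  ..  ..  ..  ..  ..  .. 206 216 214 214 216 219  ..  ..  ..  ..  ..  ..  ..  ..
298  ..  ..  ..  ..  ..  ..  ..  ..  ..  ..  ..  ..  ..  ..  ..  ..  ..  ..  ..  ..  ..  ..
```

drive_tool(rows="0.727 -0.35 0 0 0 -0.088 0;0.727 -0.35 0 0 0 -0.088 0;0.727 -0.35 0 0 0 -0.088 0;0.727 -0.35 0 0 0 -0.088 0;0.727 -0.35 0 0 0 -0.088 0;0.727 -0.35 0 0 0 -0.088 0;0.727 -0.35 0 0 0 -0.088 0;0.727 -0.35 0 0 0 -0.088 0;0.727 -0.35 0 0 0 -0.088 0;0.727 -0.35 0 0 0 -0.088 0")

```text
time: 23.3
tool_pos: [0.4514, 0.234, 0.1675]
eef_rot: [-2.375, -2.055, 0.005]
force: [-0.0, -0.5, -1.3]
grip_width: 0.148
grasp_force: 25.0
```

drive_tool(rows="0 0 0 0 0 0 0;0 0 0 0 0 0 0;0 0 0 0 0 0 0")

```text
time: 23.6
tool_pos: [0.4531, 0.2321, 0.169]
eef_rot: [-2.381, -2.049, 0.001]
force: [-0.1, 0.2, -1.4]
grip_width: 0.148
grasp_force: 25.0
```

```bash
python3 st.py .4532 .2331 .03 -8.4
```

```text
23.6 [0.4531 0.2321 0.169 ] shift [ 2.00e-03 -1.00e-04  2.78e-01] turn [-0.0002  0.0002 -0.0019] F [-0.1  0.2 -1.4] q6 0.39
```

drive_tool(rows="0.002 0 0.06 0 0 0 0;0.002 0 0.12 0 0 0 0;0.002 0 0.18 0 0 0 0;0.002 0 0.23 0 0 0 0;0.002 0 0.26 0 0 0 0;0.002 0 0.278 0 0 0 0;0.002 0 0.278 0 0 0 0;0.002 0 0.278 0 0 0 0;0.002 0 0.278 0 0 0 0")

```text
time: 24.5
tool_pos: [0.4541, 0.2346, 0.0315]
eef_rot: [2.378, 2.051, 0.003]
force: [-0.5, -0.7, -1.6]
grip_width: 0.149
grasp_force: 25.0
```

drive_tool(rows="0 0 0.01 0 0 0 0;0 0 0.02 0 0 0 0;0 0 0.03 0 0 0 0;0 0 0.038 0 0 0 0;0 0 0.042 0 0 0 0;0 0 0.042 0 0 0 0;0 0 0.042 0 0 0 0;0 0 0.042 0 0 0 0")

```text
time: 25.3
tool_pos: [0.4531, 0.2345, 0.0094]
eef_rot: [2.379, 2.052, 0.001]
force: [0.4, -0.4, -1.0]
grip_width: 0.147
grasp_force: 25.0
```

drive_tool(rows="0 0 0.003 0 0 0 0;0 0 0.003 0 0 0 0;0 0 0.003 0 0 0 0")

```text
time: 25.6
tool_pos: [0.4529, 0.2344, 0.0077]
eef_rot: [-2.379, -2.052, 0.0]
force: [-0.3, -0.4, -0.6]
grip_width: 0.148
grasp_force: 25.0
```

drive_tool(rows="0 0 0.002 0 0 0 0;0 0 0.002 0 0 0 0;0 0 0.002 0 0 0 0")

```text
time: 25.9
tool_pos: [0.4529, 0.2344, 0.0067]
eef_rot: [-2.379, -2.052, 0.0]
force: [0.1, -0.3, -1.0]
grip_width: 0.143
grasp_force: 25.0
```

drive_tool(rows="0 0 0.002 0 0 0 0;0 0 0.002 0 0 0 0;0 0 0.002 0 0 0 0")

```text
time: 26.2
tool_pos: [0.4531, 0.2345, 0.0062]
eef_rot: [2.379, 2.052, 0.0]
force: [-2.1, -0.5, 5.9]
grip_width: 0.147
grasp_force: 25.0
```

Contact with the floor (5.9 N). Releasing and rising.

drive_tool(rows="0 0 0 0 0 0 0.18;0 0 0 0 0 0 0.24;0 0 0 0 0 0 0.28;0 0 0 0 0 0 0.28;0 0 0 0 0 0 0.28;0 0 -0.03 0 0 0 0.28;0 0 -0.08 0 0 0 0.28;0 0 -0.16 0 0 0 0.28;0 0 -0.25 0 0 0 0.28;0 0 -0.3 0 0 0 0.28")

```text
time: 27.2
tool_pos: [0.4546, 0.2348, 0.1596]
eef_rot: [2.377, 2.05, 0.007]
force: [0.1, 0.5, 0.1]
grip_width: 0.278
grasp_force: 0.0
```

drive_tool(rows="0 0 0 0 0 0 0.28;0 0 0 0 0 0 0.28;0 0 0 0 0 0 0.28")

```text
time: 27.5
tool_pos: [0.4516, 0.234, 0.1537]
eef_rot: [-2.378, -2.051, 0.005]
force: [-0.0, -0.2, -1.1]
grip_width: 0.278
grasp_force: 0.0
```

```bash
python3 - <<'E'
from h import *
s=sensors.read_state(); print(s['time'],s['tool_pos'],s['force'],s['grip_width'])
c=snap('wrist','w14'); h=cv2.cvtColor(cv2.imread('pics/w14.png'),cv2.COLOR_BGR2HSV)
def comp(m,name,z,fish=True,lo=60):
    n,l,st,ce=cv2.connectedComponentsWithStats(m)
    for i in range(1,n):
        if lo<st[i][4]<6000:
            cs,_=cv2.findContours((l==i).astype(np.uint8),0,2); rr=cv2.minAreaRect(cs[0]); B=np.array([onz(c,*p,z,fish) for p in cv2.boxPoints(rr)])
            print(name,st[i].tolist(),np.round(rr[1],1),round(rr[2],1),B.mean(0).round(4),np.linalg.norm(B[1]-B[0]).round(4),np.linalg.norm(B[2]-B[1]).round(4))
u,v=proj(c,[.4531,.2345,.022],True); w=np.zeros(h.shape[:2],np.uint8); w[int(v)-60:int(v)+60,int(u)-60:int(u)+60]=255
comp(cv2.inRange(h,(18,110,60),(30,255,255))&w,'brass',.022)
comp(cv2.inRange(h,(105,120,40),(125,255,255)),'blue',.123)
print('fork top pred',proj(c,[.602,.2755,.123],True),proj(c,[.602,.2755,.05],True))
E
```

```text
27.5 [0.45162055 0.23403354 0.15368357] [-0.04128137 -0.17469905 -1.07714375] 0.2782007868278728
brass [223, 139, 15, 26, 92] [12.1 28.5] 34.5 [0.405  0.2929 0.022 ] 0.0289 0.0122
brass [238, 139, 49, 10, 247] [48.  9.] 0.0 [0.44   0.2938 0.022 ] 0.009 0.0475
brass [290, 139, 22, 10, 117] [ 9. 21.] 90.0 [0.4777 0.2882 0.022 ] 0.0207 0.009
brass [312, 139, 20, 10, 78] [ 9. 19.] 90.0 [0.4984 0.2854 0.022 ] 0.0189 0.009
brass [329, 139, 14, 11, 84] [10. 13.] 90.0 [0.5122 0.2831 0.022 ] 0.0131 0.0101
brass [267, 176, 35, 45, 1463] [44. 34.] 90.0 [0.4535 0.2354 0.022 ] 0.0341 0.0461
blue [425, 137, 53, 26, 1040] [54.4 22.7] 7.4 [0.5863 0.2786 0.123 ] 0.0166 0.0484
fork top pred [469.51858339 151.78225027] [430.37301716 144.20429156]
```

```bash
python3 - <<'E'
from h import *
res={}
for fn in('top1','t15'):
    if fn=='t15': snap('top','t15')
    c=load(fn); h=cv2.cvtColor(cv2.imread(f'pics/{fn}.png'),cv2.COLOR_BGR2HSV); m=cv2.inRange(h,(5,170,140),(14,255,255)); m[:165]=0;m[200:]=0;m[:,300:340][:0]=0;m[:,:300]=0;m[:,345:]=0
    v,u=np.nonzero(m); print(fn,len(u),onz(c,u.mean(),v.mean(),.065).round(4))
print(job.close_job())
E
```

```text
top1 14 [ 0.5315 -0.1179  0.065 ]
t15 16 [ 0.5304 -0.1174  0.065 ]
the job is handed in; nothing more can be done
None
```

I handed the job in at about 27.5 s: the clasp stands upright in the empty half of the tray, the tool is back in its stand, the pin has sprung back, and I didn't touch the spare clasp; the first pinch on the clasp closed on nothing because the fingertips end higher than stated, and a lower grip worked.

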